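# Check the bench balance: middle click, then the check weight

### The job

Pull the red-knobbed rod of the white balance out to its middle click. Then take the steel check weight out of its wooden caddy, stand it on the green mat and let go of it to change your grip, and set it down gently, upright and centred between the flanks of the balance's sprung cradle pan, without dropping it in or pushing the pan to its bottom stop. Leave the rod on its middle click and do not disturb the bottle, the slide box or the dish.

Things in the scene. Friction and masses are not known exactly. Their poses are not given: they have to be found in the camera images.
- balance: white bench balance, fixed, housing 240 x 200 x 65 mm (x, y, z). Origin: centre of its underside; x points from the front with the display to the back, y to its left. The rod leaves its -y side (flat face 100 mm from the origin), the cradle pan stands on top
- rod (a joint): slide of the push-pull rod in m, sprung into three clicks: 0 = fully home (the start), 0.014 = middle, 0.028 = fully out; grows as the knob is pulled away from the housing (balance's -y). Leaving a click takes about 7 N; let go within about 5 mm of a click, it is drawn into it. At the middle click a white ring on the rod has just come clear of the housing; fully out, a yellow one too
- rod_knob (a point): centre of the red knob at the rod's end, a cylinder of 24 mm diameter and 24 mm long, its axis along the balance's y, 45 mm above the bench; at start the knob's centre is 57 mm out from the housing's side face, on a steel rod of 10 mm diameter. Axes as the balance's
- pan (a joint): depression of the sprung pan in m: 0 = up (empty), 0.015 = bottom stop; stiffness about 785 N/m, so the check weight presses it down 4 to 6 mm
- pan_center (a point): centre of the upper side of the pan's floor (56 x 50 mm), 85 mm above the bench when empty; moves with the pan. Axes as the balance's (its origin is 20 mm further to -x). Two upright flanks run along x: 50 mm long, 4 mm thick, 50 mm high, 42 mm apart inside, open at both x ends. The weight fits only lengthwise along x; the 6 mm left on each side are too narrow for fingers: hold it by its ends
- weight: check weight, a plain stainless steel block 60 x 30 x 46 mm (x, y, z), about 0.4 kg, with a blue stripe along the length of its top. Origin: centre of its underside; z up. It starts upright in the caddy, its length along the caddy's
- caddy: wooden caddy, fixed, 90 x 44 mm, floor 6 mm thick, with end walls 10 mm thick and 58 mm high at both x ends, 3 mm from the weight; the long sides are open but for lips (top 9 mm above the bench), so in it the weight can only be held across its 30 mm width. Origin: centre of its underside; x along its length
- mat: green set-down mat lying on the bench, fixed, 130 x 110 x 3 mm (x, y, z). Origin: centre of its underside
- oil: small amber bottle with a black cap, 32 mm in diameter, 62 mm high, loose bystander; origin: centre of its underside
- slidebox: orange slide box 82 x 34 x 30 mm, loose bystander; origin: centre of its underside
- dish: small white dish with a blue lid, 42 mm in diameter, 14 mm high, loose bystander; origin: centre of its underside

How it is judged:
On the way, in this order (a step that is already met when the one before it is completed fails the run):
1. the rod rests at its middle click (value of joint rod between 0.0115 and 0.0165 m), for 0.3 s.
2. the weight stands upright on the green mat, let go (x of weight in the frame of mat between -0.065 and 0.065 m and y of weight in the frame of mat between -0.055 and 0.055 m and height (world z) of weight below 0.006 m and angle between weight's own z axis and vertical below 0.1 rad and contact force between the fingers and weight below 0.1 N), for 0.1 s.
At the end, for the whole second after the job is handed in: The rod is at its middle click (0.014 m, within 2.5 mm), and the weight stands still and upright (within 0.1 rad) on the floor of the cradle pan, its centre within 9 mm of the pan's centre, carried by the pan's spring alone (pan 3 to 9 mm down) (all of step 1 and horizontal distance between weight and pan_center below 0.009 m and z of weight in the frame of pan_center between -0.003 and 0.003 m and angle between weight's own z axis and vertical below 0.1 rad and value of joint pan between 0.003 and 0.009 m and linear speed of weight below 0.01 m/s); the robot touches nothing.
It fails at once if the pan is pushed or knocked to its bottom stop (more than 13.5 mm down) (value of joint pan above 0.0135 m).
It fails at once if the bottle, slide box or dish is moved by more than 25 mm (distance of any of oil, slidebox, dish from where it was at the start of the episode above 0.025 m).
It fails at once if the bottle is knocked over (angle between oil's own z axis and vertical above 0.5 rad).
It also fails if it takes over 72 s, if anything falls off the work surface, if the arm or the gripper's body presses on something with over 40 N, if the wrist force passes 120 N, or if a joint passes its speed limit or range.

### The arm

A 6-joint arm with a two-finger parallel gripper is mounted at the origin on the work surface. World frame = base frame: x ahead of the robot, y to its left, z up, the work surface at z = 0. Lengths are in m, angles in rad, forces in N, time in s.
With the tool pointing down it reaches from about 0.25 to 0.775 m from the base axis. Payload 8.9 kg.
Tool frame: the origin (TCP) lies midway between the tips of the shut fingers; the grasp point (between the pads) lies 19 mm behind it (grasp_offset is the distance from the TCP to the grasp point, in m); z points along the fingers, y is the direction in which the jaws open and shut (so a half turn about z gives the same grasp; the last joint's range is limited). The gripper opens to 85 mm and grips with 20 to 120 N. Pads are 22 mm wide; open, the fingers measure 114 mm over their backs; the gripper's body (76 mm by 85 mm) begins 54 mm behind the grasp point. The pads swing forward as they close: fully open they stand 13 mm farther back than shut.
Start: joints at [1.06, 0.291, -0.153, 1.127, 0, 1.431], TCP at [0.191, 0.489, 0.231] pointing down, gripper open.
Joint ranges: [-2.52, 2.52], [-0.91, 1.74], [-1.3, 1.37], [-1.96, 2.02], [-1.52, 1.47], [-3.14, 3.14]. Speed limits (rad/s): [2.22, 2.22, 2.79, 3.14, 3.14, 3.14].

### API

Orientations are given as a unit quaternion [x, y, z, w].
In Python, from bench import state, camera, camera_info, job_done, grasp_offset gives the robot as it stands.
- The arm moves only by the shell command python3 -m inch 'ROWS' [FORCE]. ROWS is JSON, a list of rows, each a list of 7 numbers: the shift along the tool's x, y, z as a fraction of full scale, then the turn, a rotation vector about the tool's x, y, z as a fraction of full scale, then the finger opening in mm, from 0 to 85.4. A call has 1 to 12 rows; each row is the pose to reach, as a shift and turn from the pose measured when the call began, along the tool's axes at that moment; what a row does not reach only later rows make up. Full scale, the value 1, is 300 mm for a shift and 120 degrees for a turn. A row lasts 1/12 s, in which the tool goes at most 41.7 mm and 7.16 degrees, less where a joint would pass 70% of its speed; a pose out of reach is approached as far as the arm can. A call with a number of a shift or a turn outside -1 to 1 is refused whole. A call with a gripper value outside its range is refused whole. The fingers move at their own pace and stop on an object; FORCE is the grip in N (left out, the last holds). Time passes only in rows, so rows that repeat a pose let the fingers close. It gives the time, the measured TCP pose, the force and the opening at its end, in the units of the state.
- state(): the state, without advancing time (a new reading comes with each control period).
- camera(name): name is "side" or "top" or "wrist"; returns (picture, depth): 400x640x3 uint8, red, green, blue; 400x640 float32, m along the optical axis (not along the pixel's ray), 0 where there is no reading.
- camera_info(name): a dict with "mtx" (3x3 intrinsics, pixels), "pose" (4x4, takes a point from camera to world coordinates). Camera axes: x right, y up, looking along -z (the intrinsics and any distortion apply to the point x, -y, -z); pixel columns grow to the right and rows downward; lengths in m; the calibration is good to about 2 mm. A picture is of the moment at which its call begins: read the wrist's pose just before it. camera_info takes no time and is no camera call; for the wrist camera it gives the pose at the moment of the call.
- job_done(): hands the job in, once; it reports no verdict.
The state is a dict: "clock": time; "q": joint angles; "qvel": joint speeds; "tau": joint torques, N m; "position": TCP position; "eef_rot": TCP orientation; "ft_force": force on the tool from outside, world axes, zero at the start; "ft_torque": the same for the moment, N m; "grip_width": opening from 0.0 (shut) to 1.0 (fully open).
Only numpy, scipy, OpenCV 4.12 (cv2) and the standard library are available. Lean on these libraries where they do the work, as an engineer would, in place of code of your own. Each camera call takes 0.05 s, during which the arm holds its last target.

## Working session

There is one attempt and no reset: what is moved stays moved. The work goes in short steps, Python scripts to look and compute and a shell command to move; the robot and the scene stay as the last step left them, time stands still between calls to the robot, and variables do not carry over. Pictures are saved under pics/ and viewed, and the job is handed in when it is done.

```bash
ls; mkdir -p pics; python3 - <<'E'
from bench import *
import cv2,numpy as np
s=state()
for k,v in s.items(): print(k,v)
print(grasp_offset() if callable(grasp_offset) else grasp_offset)
for n in ("side","top","wrist"):
    ci=camera_info(n); p,d=camera(n)
    cv2.imwrite(f"pics/{n}0.png",p[:,:,::-1]); np.save(f"pics/{n}0.npy",d)
    print(n,ci)
E
```

```text
pics
clock 0.0
q [ 1.05967027e+00  2.91309980e-01 -1.54110063e-01  1.12666549e+00
  1.33702684e-05  1.43150533e+00]
qvel [-0.00155448 -0.00087022 -0.00087933  0.00101015  0.00119106  0.00244352]
tau [-1.50053966e-03 -5.37141895e+01  3.31370437e+01  1.57450646e-02
 -2.56943586e-04 -7.37552568e-06]
position [0.19052831 0.48876068 0.23072293]
eef_rot [ 1.84848296e-01  9.82766855e-01 -6.08681006e-04 -2.12289971e-04]
ft_force [-0.37834775 -0.31861823  0.83966506]
ft_torque [ 0.01627905 -0.02404151 -0.02244351]
grip_width 1.0012421933307611
0.0187
side {'mtx': array([[482.35586318,   0.        , 323.90210892],
       [  0.        , 482.35586318, 201.84089301],
       [  0.        ,   0.        ,   1.        ]]), 'pose': array([[ 0.80785783,  0.30972107, -0.50143652, -0.01707059],
       [-0.58881912,  0.46115402, -0.66379892, -0.8274201 ],
       [ 0.02564695,  0.83151057,  0.55491657,  0.71942958],
       [ 0.        ,  0.        ,  0.        ,  1.        ]])}
top {'mtx': array([[428.10121836,   0.        , 315.99273737],
       [  0.        , 428.10121836, 205.35805022],
       [  0.        ,   0.        ,   1.        ]]), 'pose': array([[-0.02392447,  0.98609662, -0.16444173,  0.43268211],
       [-0.99966871, -0.02515919, -0.00542957, -0.07693152],
       [-0.00949131,  0.16425735,  0.98637186,  0.86984291],
       [ 0.        ,  0.        ,  0.        ,  1.        ]])}
wrist {'mtx': array([[320.18116822,   0.        , 319.55160437],
       [  0.        , 320.18116822, 195.57150259],
       [  0.        ,   0.        ,   1.        ]]), 'pose': array([[ 0.36261212, -0.88325201, -0.29728494,  0.11400205],
       [ 0.9319394 ,  0.34326108,  0.11687941,  0.51837249],
       [-0.00118763, -0.31943344,  0.94760797,  0.37380929],
       [ 0.        ,  0.        ,  0.        ,  1.        ]])}
```

View pics/top0.png

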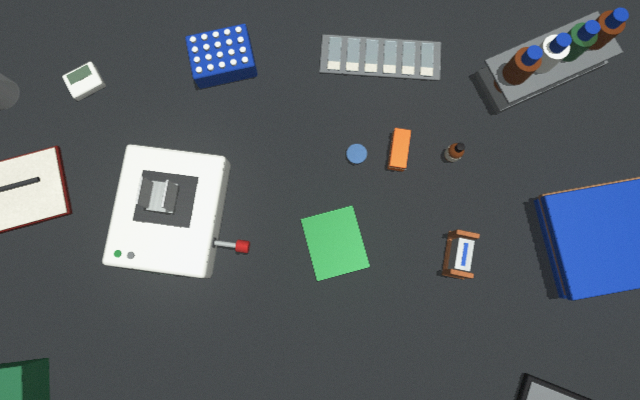

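View pics/side0.png

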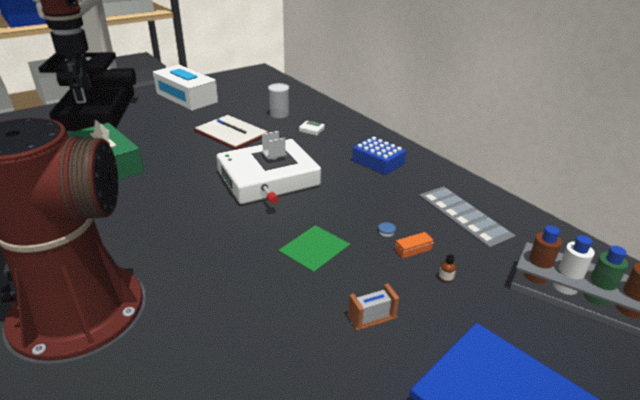

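View pics/wrist0.png

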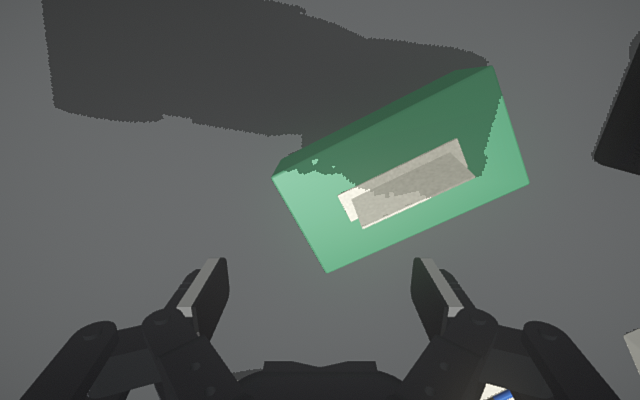

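Top view: balance at about (165,210), red knob (242,246), mat (335,243), caddy (461,254), dish (357,154), slide box (400,150), bottle (455,152). I'll enlarge the relevant parts.

```bash
python3 - <<'E'
import cv2
p=cv2.imread("pics/top0.png")
def crop(x0,y0,x1,y1,f,n):
    c=cv2.resize(p[y0:y1,x0:x1],None,fx=f,fy=f,interpolation=cv2.INTER_CUBIC)
    for x in range((x0//10+1)*10,x1,10):
        cv2.line(c,((x-x0)*f,0),((x-x0)*f,6 if x%50 else 14),(0,255,255),1)
        if x%20==0: cv2.putText(c,str(x),((x-x0)*f-10,24),0,.4,(0,255,255),1)
    for y in range((y0//10+1)*10,y1,10):
        cv2.line(c,(0,(y-y0)*f),(6,(y-y0)*f),(0,255,255),1)
        if y%20==0: cv2.putText(c,str(y),(8,(y-y0)*f+4),0,.4,(0,255,255),1)
    cv2.imwrite("pics/"+n,c)
crop(95,138,255,288,4,"c_bal.png")
crop(295,200,375,285,7,"c_mat.png")
crop(430,220,490,285,9,"c_cad.png")
E
```

```text
(no output)
```

View pics/c_bal.png

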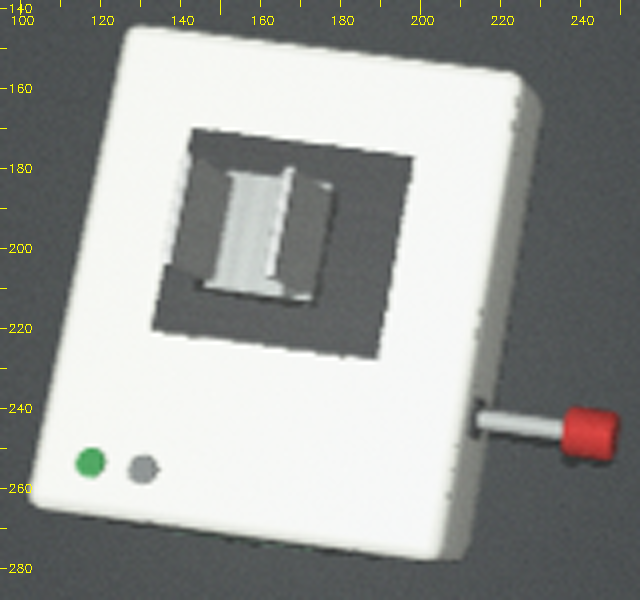

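View pics/c_mat.png

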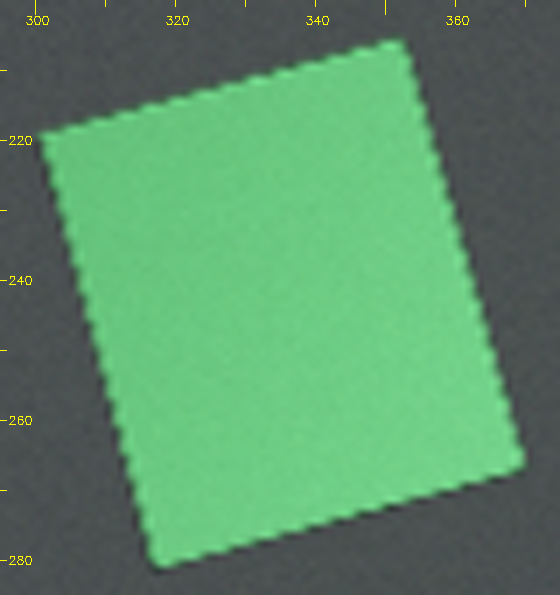

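View pics/c_cad.png

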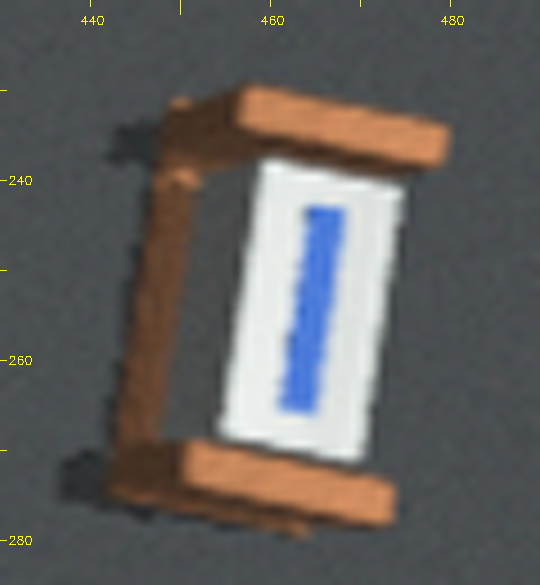

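```bash
cat > h.py <<'E'
import numpy as np
from bench import *
from scipy.spatial.transform import Rotation as R
def onplane(name,uv,z,ci=None):
    ci=ci or camera_info(name); K=ci["mtx"];P=ci["pose"]; out=[]
    for u,v in np.atleast_2d(uv):
        d=np.array([(u-K[0,2])/K[0,0],-(v-K[1,2])/K[1,1],-1.]); d=P[:3,:3]@d
        t=(z-P[2,3])/d[2]; out.append(P[:3,3]+t*d)
    return np.array(out)
def cloud(name,d,ci=None):
    ci=ci or camera_info(name); K=ci["mtx"];P=ci["pose"]
    v,u=np.mgrid[0:d.shape[0],0:d.shape[1]]
    c=np.stack([(u-K[0,2])/K[0,0]*d,-(v-K[1,2])/K[1,1]*d,-d],-1)
    return c@P[:3,:3].T+P[:3,3]
E
python3 - <<'E'
from h import *
np.set_printoptions(precision=4,suppress=True)
def rect(n,uv,z):
    p=onplane("top",uv,z)[:,:2]; 
    e=np.roll(p,-1,0)-p
    print(n,"ctr",p.mean(0),"len",np.linalg.norm(e,axis=1),"ang",np.degrees(np.arctan2(e[:,1],e[:,0])))
rect("bal",[(127,144.5),(225,156.3),(204.3,277.5),(103,263.8)],.065)
rect("mat",[(301,219),(352.5,205.7),(369.5,266.7),(318,281)],.003)
rect("wt",[(459.5,237.5),(475,240.5),(470,271),(454.5,268.5)],.052)
print("knob",onplane("top",(242,246.3),.045))
print("flank",onplane("top",[(142,178),(137,203),(168,180),(163,207)],.135))
d=np.load("pics/top0.npy"); C=cloud("top",d)
for n,(u,v) in dict(bal=(150,255),knob=(242,246),wt=(465,255),pan=(156,195),mat=(335,243),rod=(225,243)).items(): print(n,C[v,u])
m=(C[...,2]>.12)&(C[...,2]<.15)
m[:, :100]=0;m[:,260:]=0;m[:140]=0;m[285:]=0
print("flanktop",m.sum(),C[m].mean(0), C[m].min(0),C[m].max(0))
for n,z in dict(oil=(455,152),box=(400,150),dish=(357,154)).items(): print(n,C[z[1],z[0]])
E
```

```text
bal ctr [0.567  0.2161] len [0.1949 0.2347 0.1929 0.2336] ang [-98.5726 171.1845  81.0951  -8.3157]
mat ctr [ 0.4996 -0.1092] len [0.109  0.128  0.1069 0.1294] ang [ -76.8264 -166.7633  103.9245   14.1471]
wt ctr [ 0.4679 -0.3519] len [0.0297 0.0588 0.0292 0.0598] ang [-102.535   165.9929   79.4486  -13.5331]
knob [[0.4939 0.072  0.045 ]]
flank [[0.612  0.2331 0.135 ]
 [0.5674 0.24   0.135 ]
 [0.6072 0.1869 0.135 ]
 [0.5591 0.1941 0.135 ]]
bal [0.4803 0.2407 0.0661]
knob [0.4936 0.0699 0.0565]
wt [ 0.4665 -0.352   0.0528]
pan [0.5912 0.2272 0.0832]
mat [ 0.499  -0.1087  0.004 ]
rod [0.5008 0.1042 0.0481]
flanktop 314 [0.5875 0.2164 0.1301] [0.5595 0.1874 0.12  ] [0.6152 0.2439 0.1384]
oil [ 0.6714 -0.3522  0.0423]
box [ 0.6821 -0.2454  0.0302]
dish [ 0.6804 -0.1594  0.0151]
```

```bash
cat >> h.py <<'E'
np.set_printoptions(precision=4,suppress=True)
def yawq(yaw): # tool pointing down with tool y at yaw (deg)
    a=np.radians(yaw); y=np.array([np.cos(a),np.sin(a),0]); z=np.array([0,0,-1.]); x=np.cross(y,z)
    return R.from_matrix(np.stack([x,y,z],1))
def rel(pos,yaw):
    s=state(); r=R.from_quat(s["eef_rot"]); y0=np.degrees(np.arctan2(*r.as_matrix()[[1,0],1]))
    d=r.inv().apply(np.array(pos)-s["position"])/.3
    w=(r.inv()*yawq(yaw)).as_rotvec()/np.radians(120)
    print("clock",s["clock"],"pos",s["position"],"yawY",round(y0,2),"grip",s["grip_width"]*85.4)
    print("shift",np.round(d,4),"turn",np.round(w,4),"q6 now",round(np.degrees(s["q"][5]),1))
E
python3 -c "
from h import *
rel((.494,.072,.14),-8.6)"
```

```text
clock 0.15 pos [0.1906 0.4888 0.2309] yawY 68.7 grip 85.22191919964628
shift [-1.4472 -0.9268  0.3036] turn [-0.0004  0.0003  0.6441] q6 now 82.0
```

```bash
python3 -m inch '[[-0.72,-0.46,0,0,0,0.32,60],[-0.72,-0.46,0,0,0,0.32,60],[-0.72,-0.46,0,0,0,0.32,60],[-0.72,-0.46,0,0,0,0.32,60],[-0.72,-0.46,0,0,0,0.32,60],[-0.72,-0.46,0,0,0,0.32,60],[-0.72,-0.46,0,0,0,0.32,60]]' 40; python3 -c "
from h import *
rel((.494,.072,.14),-8.6)"
```

```text
clock: 0.73
position: [0.3445, 0.2776, 0.2309]
eef_rot: [0.501, 0.865, -0.001, 0.001]
ft_force: [0.4, 0.6, -0.5]
grip_width: 0.705
clock 0.7333 pos [0.3445 0.2776 0.2309] yawY 29.85 grip 60.211992491925564
shift [-0.8416  0.0913  0.3051] turn [0.0001 0.0012 0.3205] q6 now 89.6
```

```bash
python3 -m inch '[[-0.84,0.09,0.3,0,0,0.32,60],[-0.84,0.09,0.3,0,0,0.32,60],[-0.84,0.09,0.3,0,0,0.32,60],[-0.84,0.09,0.3,0,0,0.32,60],[-0.84,0.09,0.3,0,0,0.32,60],[-0.84,0.09,0.3,0,0,0.32,60],[-0.84,0.09,0.3,0,0,0.32,60],[-0.84,0.09,0.3,0,0,0.32,60]]'; python3 - <<'E'
from h import *
import cv2
rel((.494,.072,.03),-8.6)
ci=camera_info("wrist");p,d=camera("wrist");cv2.imwrite("pics/w1.png",p[:,:,::-1]);np.savez("pics/w1.npz",d=d,K=ci["mtx"],P=ci["pose"])
E
```

```text
clock: 1.4
position: [0.495, 0.0689, 0.1397]
eef_rot: [0.759, 0.651, -0.001, 0.001]
ft_force: [0.3, -0.2, -0.0]
grip_width: 0.705
clock 1.4 pos [0.495  0.0689 0.1397] yawY -8.77 grip 60.20060460337898
shift [ 0.0111 -0.005   0.3656] turn [ 0.      0.0017 -0.0014] q6 now 98.4
```

View pics/w1.png

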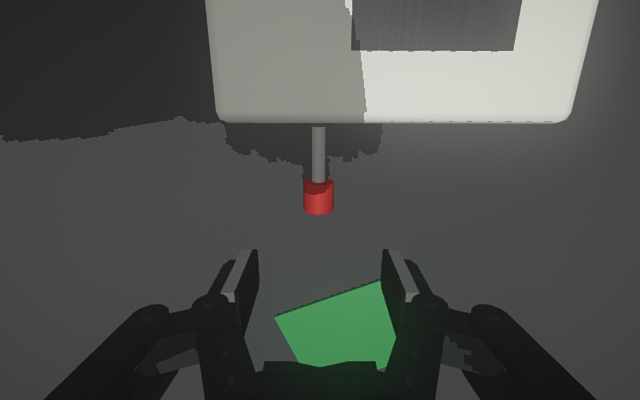

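```bash
python3 - <<'E'
from h import *
f=np.load("pics/w1.npz");ci=dict(mtx=f["K"],pose=f["P"])
C=cloud("wrist",f["d"],ci)
for u,v in [(318,186),(318,200),(318,205),(318,150),(240,130),(560,128)]: print((u,v),C[v,u])
print(onplane("wrist",[(303,183),(334,183),(303,210),(334,210)],.045,ci))
print(onplane("wrist",[(318.5,182),(318.5,205)],.057,ci))
print(onplane("wrist",[(318.5,125),(318.5,182)],.045,ci), onplane("wrist",[(225,120),(565,120)],.065,ci))
E
```

```text
(318, 186) [0.496  0.0815 0.0562]
(318, 200) [0.4944 0.0714 0.0584]
(318, 205) [0.4937 0.0669 0.0569]
(318, 150) [0.4998 0.1067 0.0495]
(240, 130) [ 0.4335  0.1251 -0.0008]
(560, 128) [0.7088 0.0847 0.0005]
[[0.4843 0.0822 0.045 ]
 [0.508  0.0786 0.045 ]
 [0.4805 0.0601 0.045 ]
 [0.5049 0.0564 0.045 ]]
[[0.4968 0.0847 0.057 ]
 [0.4941 0.0669 0.057 ]]
[[0.5029 0.1239 0.045 ]
 [0.4963 0.0812 0.045 ]] [[0.4424 0.1388 0.065 ]
 [0.6656 0.1045 0.065 ]]
```

```bash
python3 -m inch '[[0.01,-0.003,0.13,0,0,0,60],[0.01,-0.003,0.25,0,0,0,60],[0.01,-0.003,0.33,0,0,0,60],[0.01,-0.003,0.376,0,0,0,60],[0.01,-0.003,0.376,0,0,0,60],[0.01,-0.003,0.376,0,0,0,40],[0.01,-0.003,0.376,0,0,0,20],[0.01,-0.003,0.376,0,0,0,10],[0.01,-0.003,0.376,0,0,0,10],[0.01,-0.003,0.376,0,0,0,10],[0.01,-0.003,0.376,0,0,0,10],[0.01,-0.003,0.376,0,0,0,10]]' 60
```

```text
clock: 2.45
position: [0.4947, 0.0737, 0.0292]
eef_rot: [0.759, 0.651, 0.0, 0.001]
ft_force: [0.5, 1.4, 6.1]
grip_width: 0.258
```

```bash
python3 -m inch '[[-0.01,0,0,0,0,0,10],[-0.02,0,0,0,0,0,10],[-0.03,0,0,0,0,0,10],[-0.04,0,0,0,0,0,10],[-0.048,0,0,0,0,0,10],[-0.048,0,0,0,0,0,10],[-0.048,0,0,0,0,0,10]]'; python3 - <<'E'
from h import *
import cv2
print(state()["position"])
ci=camera_info("wrist");p,d=camera("wrist");cv2.imwrite("pics/w2.png",p[:,:,::-1])
p,d=camera("top");cv2.imwrite("pics/t2.png",cv2.resize(p[190:280,170:270,::-1],None,fx=6,fy=6))
E
```

```text
clock: 3.03
position: [0.4924, 0.0595, 0.0294]
eef_rot: [0.759, 0.651, 0.0, 0.001]
ft_force: [0.7, 0.5, -5.0]
grip_width: 0.258
[0.4924 0.0595 0.0294]
```

View pics/w2.png

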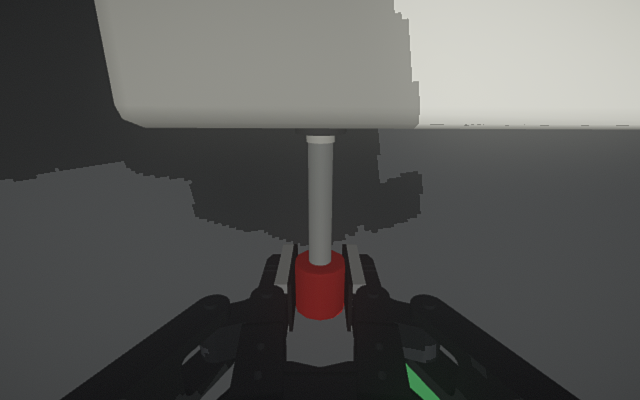

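View pics/t2.png

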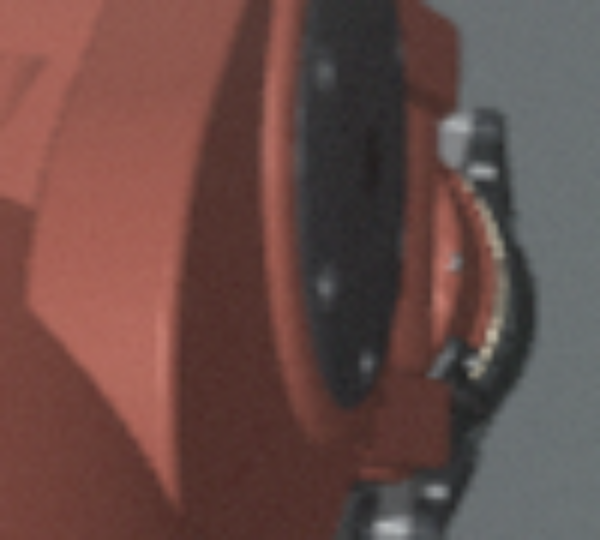

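The wrist view shows the white ring just clear of the housing at (320,139), with no yellow ring, so the rod is at its middle click. I'll release it and rise.

```bash
python3 -m inch '[[0,0,0,0,0,0,60],[0,0,0,0,0,0,60],[0,0,0,0,0,0,60],[0,0,0,0,0,0,60],[0,0,0,0,0,0,60],[0,0,-0.1,0,0,0,60],[0,0,-0.2,0,0,0,60],[0,0,-0.3,0,0,0,60],[0,0,-0.4,0,0,0,60],[0,0,-0.45,0,0,0,60],[0,0,-0.45,0,0,0,60]]'; python3 - <<'E'
from h import *
import cv2
ci=camera_info("wrist");p,d=camera("wrist");cv2.imwrite("pics/w3.png",cv2.resize(p[80:260,220:420,::-1],None,fx=3,fy=3))
print(onplane("wrist",[(318.5,182)],.057,ci)) 
np.savez("pics/w3.npz",d=d,K=ci["mtx"],P=ci["pose"])
rel((.468,-.352,.14),76.5)
E
```

```text
clock: 4.05
position: [0.4945, 0.0598, 0.168]
eef_rot: [0.759, 0.651, 0.002, 0.004]
ft_force: [0.8, 0.2, 0.6]
grip_width: 0.701
[[0.4959 0.0675 0.057 ]]
clock 4.1 pos [0.4935 0.0598 0.1659] yawY -8.7 grip 59.994631290746014
shift [-1.3695  0.1232  0.0888] turn [ 0.0019  0.0026 -0.71  ] q6 now 97.2
```

View pics/w3.png

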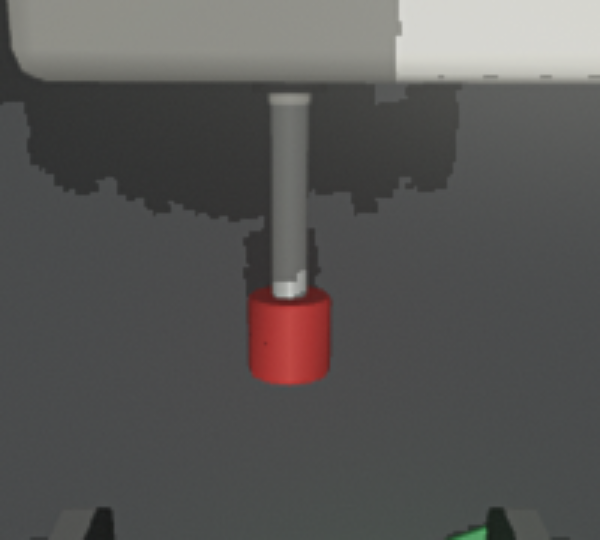

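The rod stayed on its middle click: only the white ring shows, and the knob has moved about 14 mm. Now to the caddy.

```bash
python3 -m inch '[[-0.7,0.06,0.02,0,0,-0.355,60],[-0.7,0.06,0.02,0,0,-0.355,60],[-0.7,0.06,0.02,0,0,-0.355,60],[-0.7,0.06,0.02,0,0,-0.355,60],[-0.7,0.06,0.02,0,0,-0.355,60],[-0.7,0.06,0.02,0,0,-0.355,60],[-0.7,0.06,0.02,0,0,-0.355,60],[-0.7,0.06,0.02,0,0,-0.355,60]]'; python3 -c "
from h import *
rel((.468,-.352,.14),76.5)"
```

```text
clock: 4.77
position: [0.4785, -0.1518, 0.1588]
eef_rot: [0.47, 0.883, 0.0, 0.002]
ft_force: [-0.2, 0.4, 0.1]
grip_width: 0.698
clock 4.7667 pos [ 0.4785 -0.1518  0.1588] yawY 33.91 grip 59.647536631219516
shift [-0.5342 -0.4016  0.0633] turn [ 0.0006  0.0018 -0.3549] q6 now 30.1
```

```bash
python3 -m inch '[[-0.534,-0.4,0.06,0,0,-0.355,60],[-0.534,-0.4,0.06,0,0,-0.355,60],[-0.534,-0.4,0.06,0,0,-0.355,60],[-0.534,-0.4,0.06,0,0,-0.355,60],[-0.534,-0.4,0.06,0,0,-0.355,60],[-0.534,-0.4,0.06,0,0,-0.355,60],[-0.534,-0.4,0.06,0,0,-0.355,60],[-0.534,-0.4,0.06,0,0,-0.355,60]]'; python3 - <<'E'
from h import *
import cv2
rel((.468,-.352,.016),76.5)
ci=camera_info("wrist");p,d=camera("wrist");cv2.imwrite("pics/w4.png",p[:,:,::-1]);np.savez("pics/w4.npz",d=d,K=ci["mtx"],P=ci["pose"])
E
```

```text
clock: 5.43
position: [0.468, -0.3503, 0.1399]
eef_rot: [0.119, 0.993, 0.001, 0.001]
ft_force: [0.3, -0.4, 0.6]
grip_width: 0.702
clock 5.4333 pos [ 0.468  -0.3503  0.1399] yawY 76.3 grip 59.95765478451798
shift [-0.0005 -0.0061  0.4128] turn [ 0.0007  0.001  -0.0017] q6 now -30.4
```

View pics/w4.png

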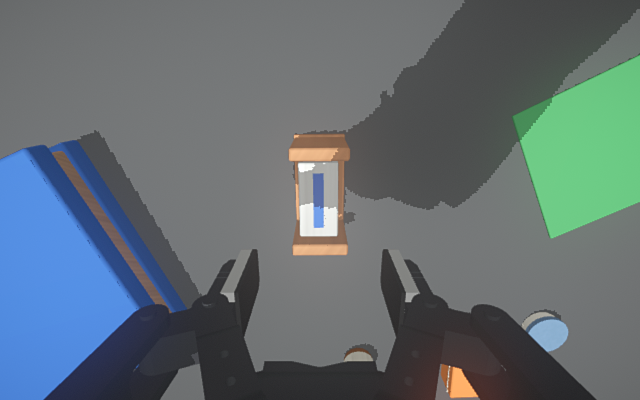

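```bash
python3 - <<'E'
from h import *
import cv2
f=np.load("pics/w4.npz");ci=dict(mtx=f["K"],pose=f["P"])
p=onplane("wrist",[(300,238),(338,237),(297,160),(340,160)],.052,ci);print(p,p.mean(0))
p=onplane("wrist",[(314,228),(324,228),(313,173.5),(324,173.5)],.052,ci);print(p,p.mean(0))
p=onplane("wrist",[(294,247),(347,247),(290,150),(349,150)],.058,ci);print(p,p.mean(0))
i=cv2.imread("pics/w4.png");cv2.imwrite("pics/w4c.png",cv2.resize(i[120:270,250:400],None,fx=4,fy=4))
E
```

```text
[[ 0.495  -0.3731  0.052 ]
 [ 0.5013 -0.3435  0.052 ]
 [ 0.4333 -0.3591  0.052 ]
 [ 0.4407 -0.3285  0.052 ]] [ 0.4676 -0.3511  0.052 ]
[[ 0.4892 -0.3602  0.052 ]
 [ 0.491  -0.3525  0.052 ]
 [ 0.446  -0.3502  0.052 ]
 [ 0.4479 -0.3423  0.052 ]] [ 0.4685 -0.3513  0.052 ]
[[ 0.4986 -0.3786  0.058 ]
 [ 0.5084 -0.3382  0.058 ]
 [ 0.424  -0.3614  0.058 ]
 [ 0.4338 -0.3208  0.058 ]] [ 0.4662 -0.3498  0.058 ]
```

View pics/w4c.png

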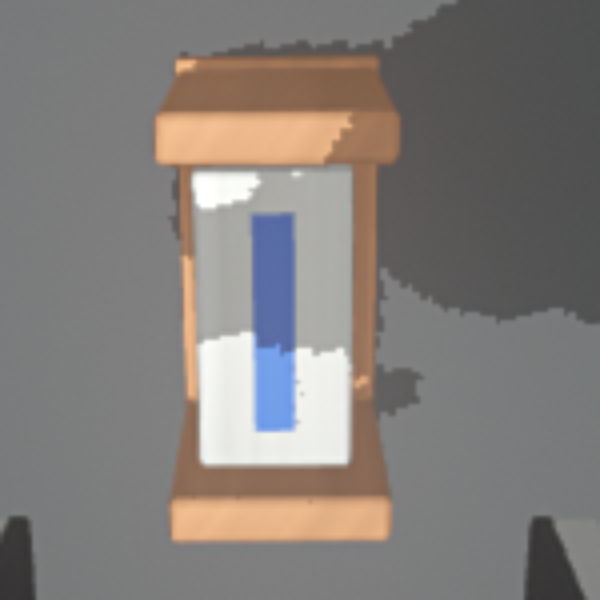

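```bash
python3 -m inch '[[0,-0.003,0.13,0,0,0,60],[0,-0.003,0.25,0,0,0,60],[0,-0.003,0.34,0,0,0,60],[0,-0.003,0.39,0,0,0,60],[0,-0.003,0.41,0,0,0,60],[0,-0.003,0.41,0,0,0,60],[0,-0.003,0.41,0,0,0,40],[0,-0.003,0.41,0,0,0,20],[0,-0.003,0.41,0,0,0,20],[0,-0.003,0.41,0,0,0,20],[0,-0.003,0.41,0,0,0,20],[0,-0.003,0.41,0,0,0,20]]' 50; python3 -c "
from h import *
rel((.468,-.352,.12),76.5)"
```

```text
clock: 6.48
position: [0.4694, -0.3513, 0.019]
eef_rot: [0.12, 0.993, -0.0, 0.003]
ft_force: [-0.4, 1.4, 7.1]
grip_width: 0.35
clock 6.4833 pos [ 0.4694 -0.3513  0.019 ] yawY 76.26 grip 29.889949661171855
shift [ 0.0023 -0.0034 -0.3368] turn [ 0.0001  0.0024 -0.002 ] q6 now -30.3
```

```bash
python3 -m inch '[[0,0,-0.02,0,0,0,20],[0,0,-0.06,0,0,0,20],[0,0,-0.12,0,0,0,20],[0,0,-0.2,0,0,0,20],[0,0,-0.28,0,0,0,20],[0,0,-0.33,0,0,0,20],[0,0,-0.33,0,0,0,20],[0,0,-0.33,0,0,0,20]]'; python3 - <<'E'
from h import *
import cv2
rel((.4996,-.1092,.12),76.5)
print(state()["ft_force"])
p,d=camera("side");cv2.imwrite("pics/s5.png",p[:,:,::-1])
p,d=camera("wrist");cv2.imwrite("pics/w5.png",p[:,:,::-1])
E
```

```text
clock: 7.15
position: [0.4693, -0.3516, 0.1188]
eef_rot: [0.12, 0.993, -0.001, 0.003]
ft_force: [0.7, 1.2, -4.4]
grip_width: 0.345
clock 7.15 pos [ 0.4693 -0.3516  0.1188] yawY 76.25 grip 29.481903426327595
shift [ 0.0938  0.8087 -0.0053] turn [-0.0004  0.0032 -0.0021] q6 now -30.3
[ 0.7473  1.1715 -4.448 ]
```

View pics/w5.png

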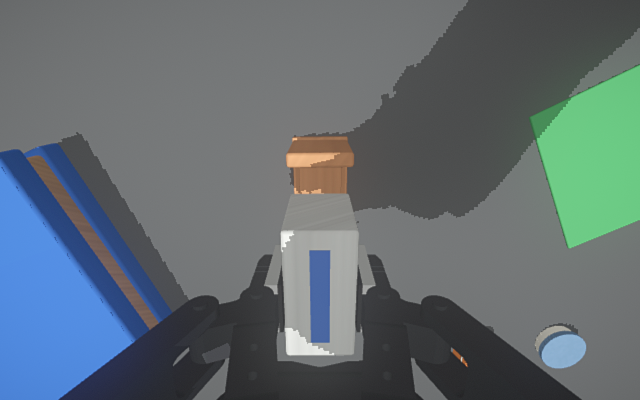

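View pics/s5.png

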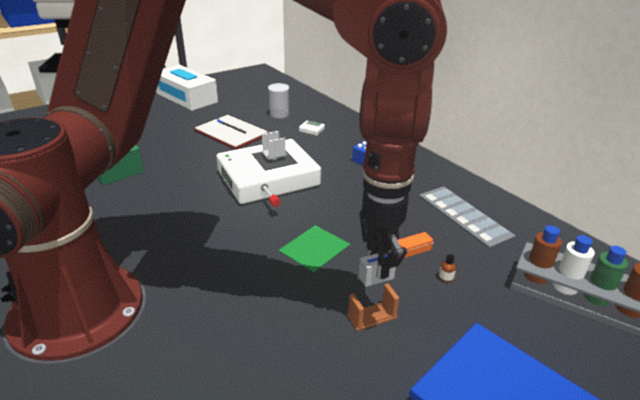

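```bash
python3 -m inch '[[0.01,0.08,0,0,0,-0.01,20],[0.03,0.2,0,0,0,-0.02,20],[0.05,0.33,0,0,0,-0.03,20],[0.06,0.46,0,0,0,-0.04,20],[0.08,0.59,0,0,0,-0.042,20],[0.09,0.7,0,0,0,-0.042,20],[0.094,0.78,0,0,0,-0.042,20],[0.094,0.808,0,0,0,-0.042,20],[0.094,0.808,0,0,0,-0.042,20],[0.094,0.808,0,0,0,-0.042,20]]'; python3 -c "
from h import *
rel((.4996,-.1092,.016),81.3)"
```

```text
clock: 8.08
position: [0.498, -0.1084, 0.1163]
eef_rot: [0.075, 0.997, 0.0, 0.001]
ft_force: [-0.1, -0.7, -2.3]
grip_width: 0.346
clock 8.0833 pos [ 0.498  -0.1084  0.1163] yawY 81.35 grip 29.56707515567147
shift [-0.0049 -0.0021  0.3342] turn [0.0002 0.0011 0.0004] q6 now -11.9
```

```bash
python3 -m inch '[[0,0,0.1,0,0,0,20],[0,0,0.2,0,0,0,20],[0,0,0.27,0,0,0,20],[0,0,0.3,0,0,0,20],[0,0,0.315,0,0,0,20],[0,0,0.325,0,0,0,20],[0,0,0.33,0,0,0,20],[0,0,0.335,0,0,0,20],[0,0,0.335,0,0,0,20]]'; python3 -c "
from h import *
rel((.4996,-.1092,.016),81.3);print(state()['ft_force'])"
```

```text
clock: 8.83
position: [0.4989, -0.1087, 0.0165]
eef_rot: [0.076, 0.997, -0.0, 0.002]
ft_force: [0.4, 1.0, -3.5]
grip_width: 0.347
clock 8.8333 pos [ 0.4989 -0.1087  0.0165] yawY 81.34 grip 29.67011160127989
shift [-0.0024 -0.0013  0.0015] turn [0.0001 0.0018 0.0003] q6 now -11.9
[ 0.3972  0.968  -3.5007]
```

Still carrying the full 3.5 N. I'll inch down a little more.

```bash
python3 -m inch '[[0,0,0.003,0,0,0,20],[0,0,0.006,0,0,0,20],[0,0,0.006,0,0,0,20]]'; python3 -m inch '[[0,0,0.003,0,0,0,20],[0,0,0.003,0,0,0,20]]'
```

```text
clock: 9.08
position: [0.4996, -0.109, 0.0159]
eef_rot: [0.075, 0.997, -0.0, 0.003]
ft_force: [-2.2, -0.1, 9.6]
grip_width: 0.346
clock: 9.25
position: [0.4997, -0.109, 0.016]
eef_rot: [0.075, 0.997, -0.001, 0.003]
ft_force: [-3.5, 0.3, 7.0]
grip_width: 0.343
```

Contact on the mat: the force has gone positive at the expected height. Now release and rise.

```bash
python3 -m inch '[[0,0,0,0,0,0,34],[0,0,0,0,0,0,45],[0,0,0,0,0,0,60],[0,0,0,0,0,0,60],[0,0,0,0,0,0,60],[0,0,-0.08,0,0,0,60],[0,0,-0.2,0,0,0,60],[0,0,-0.33,0,0,0,60],[0,0,-0.4,0,0,0,60],[0,0,-0.4,0,0,0,60],[0,0,-0.4,0,0,0,60]]';  python3 - <<'E'
from h import *
import cv2
print(state()["q"])
ci=camera_info("wrist");p,d=camera("wrist");cv2.imwrite("pics/w6.png",p[:,:,::-1]);np.savez("pics/w6.npz",d=d,K=ci["mtx"],P=ci["pose"])
rel((.4996,-.1092,.14),-8.7)
E
```

```text
clock: 10.17
position: [0.5, -0.1092, 0.1372]
eef_rot: [0.075, 0.997, -0.001, 0.004]
ft_force: [0.2, 0.8, -1.4]
grip_width: 0.705
[-0.3583  0.3337 -0.3556  0.8726  0.0006 -0.2075]
clock 10.2167 pos [ 0.499  -0.1088  0.1359] yawY 81.36 grip 59.97138998122897
shift [-0.0022 -0.0009 -0.0136] turn [0.0021 0.0027 0.7505] q6 now -11.9
```

View pics/w6.png

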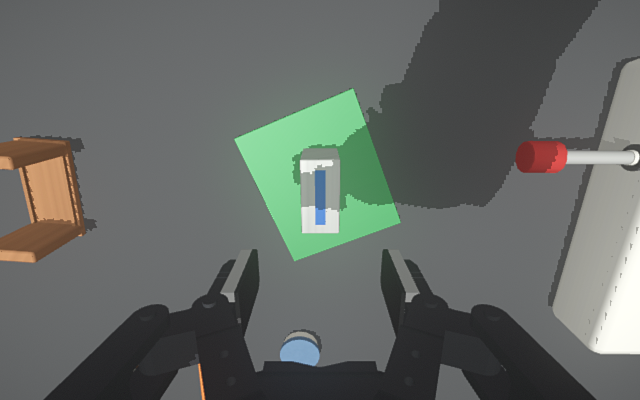

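```bash
python3 - <<'E'
from h import *
f=np.load("pics/w6.npz");ci=dict(mtx=f["K"],pose=f["P"])
p=onplane("wrist",[(301.5,232.5),(338.5,232.5),(300.5,159),(340,159)],.049,ci);print(p,p.mean(0))
E
python3 -m inch '[[0,0,0,0,0,0.75,80],[0,0,0,0,0,0.75,84],[0,0,0,0,0,0.75,84],[0,0,0,0,0,0.75,84],[0,0,0,0,0,0.75,84],[0,0,0,0,0,0.75,84],[0,0,0,0,0,0.75,84],[0,0,0,0,0,0.75,84],[0,0,0,0,0,0.75,84],[0,0,0,0,0,0.75,84],[0,0,0,0,0,0.75,84]]'
python3 -m inch '[[0,0,0,0,0,0.3,84],[0,0,0,0,0,0.3,84]]'
python3 - <<'E'
from h import *
import cv2
ci=camera_info("wrist");p,d=camera("wrist");cv2.imwrite("pics/w7.png",p[:,:,::-1]);np.savez("pics/w7.npz",d=d,K=ci["mtx"],P=ci["pose"])
rel((.4996,-.1092,.02),-8.7)
E
```

```text
[[ 0.525  -0.1279  0.049 ]
 [ 0.5294 -0.0989  0.049 ]
 [ 0.4664 -0.1187  0.049 ]
 [ 0.4707 -0.0901  0.049 ]] [ 0.4979 -0.1089  0.049 ]
clock: 11.13
position: [0.4979, -0.1084, 0.1342]
eef_rot: [0.693, 0.721, 0.001, 0.001]
ft_force: [-0.3, -1.0, -0.1]
grip_width: 0.98
clock: 11.3
position: [0.4966, -0.1079, 0.1323]
eef_rot: [0.778, 0.629, 0.001, 0.001]
ft_force: [0.5, 0.1, 0.0]
grip_width: 0.983
clock 11.35 pos [ 0.4967 -0.108   0.1325] yawY -12.64 grip 84.08176756275581
shift [-0.0019  0.0095  0.3749] turn [ 0.0009 -0.     -0.0328] q6 now 82.1
```

View pics/w7.png

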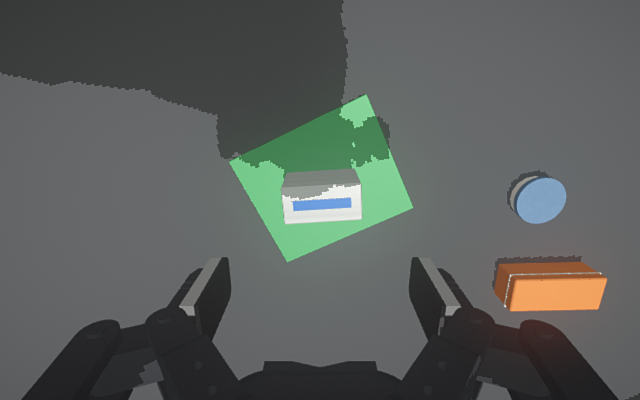

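```bash
python3 - <<'E'
from h import *
import cv2
f=np.load("pics/w7.npz");ci=dict(mtx=f["K"],pose=f["P"])
i=cv2.imread("pics/w7.png");cv2.imwrite("pics/w7c.png",cv2.resize(i[160:235,270:375],None,fx=6,fy=6))
C=cloud("wrist",f["d"],ci);b=C[165:230,275:370].reshape(-1,3);m=abs(b[:,2]-.049)<.004
r=cv2.minAreaRect((b[m,:2]*1000).astype(np.float32));print(r,m.sum())
E
```

```text
((498.15496826171875, -108.88052368164062), (30.341800689697266, 60.105838775634766), 81.48380279541016) 3045
```

View pics/w7c.png

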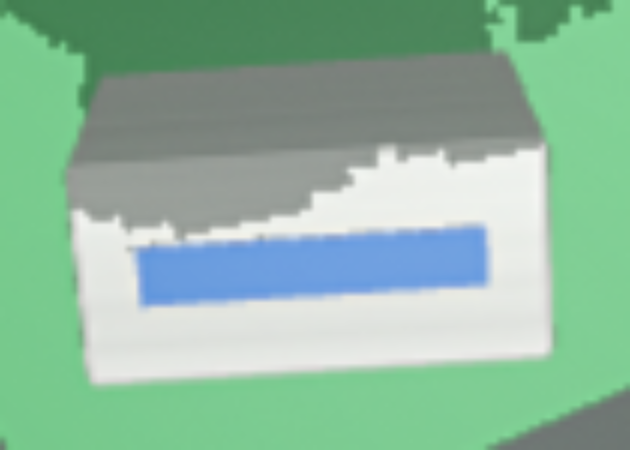

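```bash
python3 -c "
from h import *
rel((.4982,-.1089,.018),-8.5)"
```

```text
clock 11.35 pos [ 0.4967 -0.108   0.1325] yawY -12.64 grip 84.08176756275581
shift [-0.0019  0.0047  0.3815] turn [ 0.0009 -0.     -0.0345] q6 now 82.1
```

```bash
python3 -m inch '[[-0.002,0.005,0.05,0,0,-0.035,84],[-0.002,0.005,0.12,0,0,-0.035,84],[-0.002,0.005,0.2,0,0,-0.035,84],[-0.002,0.005,0.28,0,0,-0.035,84],[-0.002,0.005,0.33,0,0,-0.035,84],[-0.002,0.005,0.36,0,0,-0.035,84],[-0.002,0.005,0.378,0,0,-0.035,84],[-0.002,0.005,0.38,0,0,-0.035,84]]'; python3 -c "
from h import *
rel((.4982,-.1089,.018),-8.5)"
```

```text
clock: 12.02
position: [0.4975, -0.1086, 0.0174]
eef_rot: [0.757, 0.654, 0.0, -0.0]
ft_force: [-0.5, 0.2, 0.2]
grip_width: 0.98
clock 12.0167 pos [ 0.4975 -0.1086  0.0174] yawY -8.36 grip 83.67264988622004
shift [-0.0005  0.0025 -0.0021] turn [-0.0001 -0.0002  0.0011] q6 now 77.8
```

```bash
python3 -m inch '[[0,0.002,0,0,0,0,78],[0,0.002,0,0,0,0,70],[0,0.002,0,0,0,0,64],[0,0.002,0,0,0,0,58],[0,0.002,0,0,0,0,50],[0,0.002,0,0,0,0,50],[0,0.002,0,0,0,0,50],[0,0.002,0,0,0,0,50]]' 50;python3 -m inch '[[0,0,-0.02,0,0,0,50],[0,0,-0.07,0,0,0,50],[0,0,-0.15,0,0,0,50],[0,0,-0.25,0,0,0,50],[0,0,-0.36,0,0,0,50],[0,0,-0.47,0,0,0,50],[0,0,-0.56,0,0,0,50],[0,0,-0.6,0,0,0,50],[0,0,-0.6,0,0,0,50],[0,0,-0.6,0,0,0,50]]'; python3 - <<'E'
from h import *
import cv2
rel((.5866,.2133,.2),-8.6)
ci=camera_info("wrist");p,d=camera("wrist");cv2.imwrite("pics/w8.png",p[:,:,::-1]);np.savez("pics/w8.npz",d=d,K=ci["mtx"],P=ci["pose"])
p,d=camera("side");cv2.imwrite("pics/s8.png",p[:,:,::-1])
E
```

```text
clock: 12.68
position: [0.4986, -0.109, 0.0184]
eef_rot: [0.757, 0.654, 0.0, 0.0]
ft_force: [-1.3, 0.9, 5.3]
grip_width: 0.694
clock: 13.52
position: [0.4985, -0.1089, 0.1988]
eef_rot: [0.757, 0.654, 0.001, 0.001]
ft_force: [0.0, -0.3, -4.3]
grip_width: 0.694
clock 13.5167 pos [ 0.4985 -0.1089  0.1988] yawY -8.35 grip 59.25466252707627
shift [ 1.1054  0.1347 -0.004 ] turn [0.0012 0.0001 0.0021] q6 now 77.8
```

View pics/w8.png

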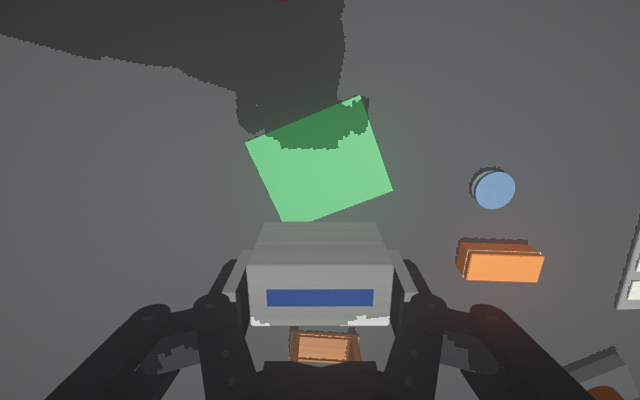

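View pics/s8.png

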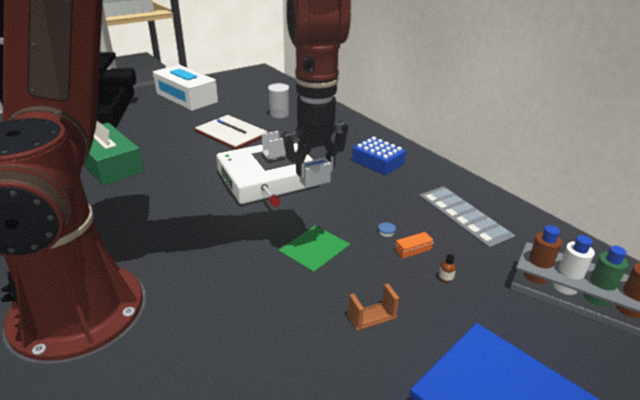

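```bash
python3 -m inch '[[0.06,0.01,-0.02,0,0,0,50],[0.15,0.03,-0.05,0,0,0,50],[0.26,0.05,-0.06,0,0,0,50],[0.37,0.07,-0.06,0,0,0,50],[0.48,0.1,-0.06,0,0,0,50],[0.58,0.11,-0.06,0,0,0,50],[0.66,0.13,-0.06,0,0,0,50],[0.7,0.135,-0.06,0,0,0,50],[0.7,0.135,-0.06,0,0,0,50],[0.7,0.135,-0.06,0,0,0,50]]'; python3 - <<'E'
from h import *
import cv2
rel((.5866,.2133,.2),-8.6)
ci=camera_info("wrist");p,d=camera("wrist");cv2.imwrite("pics/w9.png",p[:,:,::-1]);np.savez("pics/w9.npz",d=d,K=ci["mtx"],P=ci["pose"],s=state()["position"])
E
```

```text
clock: 14.45
position: [0.5673, 0.0933, 0.2139]
eef_rot: [0.756, 0.654, -0.001, -0.001]
ft_force: [-0.4, 0.2, -3.0]
grip_width: 0.692
clock 14.45 pos [0.5673 0.0933 0.2139] yawY -8.29 grip 59.075099830122795
shift [0.4051 0.0062 0.0461] turn [-0.0015  0.0002  0.0026] q6 now 100.3
```

View pics/w9.png

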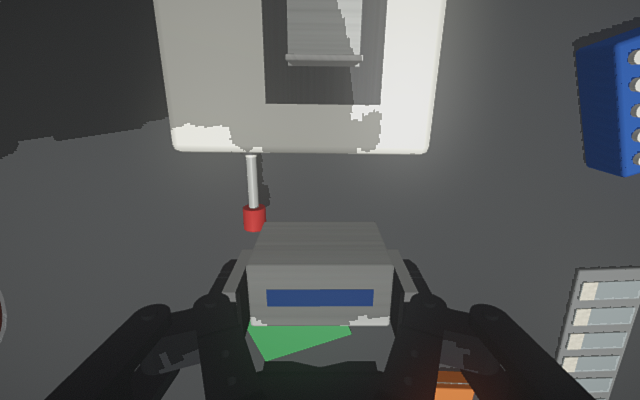

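```bash
python3 - <<'E'
from h import *
import cv2
f=np.load("pics/w9.npz");ci=dict(mtx=f["K"],pose=f["P"]);C=cloud("wrist",f["d"],ci);s=f["s"]
b=C[255:330,240:400].reshape(-1,3); zt=np.median(b[:,2]);m=abs(b[:,2]-zt)<.004
r=cv2.minAreaRect((b[m,:2]*1000).astype(np.float32));print("weight top z",zt,r,"tcp",s)
top=C[0:60,280:370].reshape(-1,3);m=(top[:,2]>.125)&(top[:,2]<.145)
r=cv2.minAreaRect((top[m,:2]*1000).astype(np.float32));print("flank",r,m.sum(),top[m].mean(0))
i=cv2.imread("pics/w9.png");cv2.imwrite("pics/w9c.png",cv2.resize(i[0:110,250:400],None,fx=5,fy=5))
E
```

```text
weight top z 0.244793682299003 ((567.3667602539062, 93.3467788696289), (31.49728012084961, 65.67320251464844), 81.75472259521484) tcp [0.5673 0.0927 0.2142]
flank ((584.1021118164062, 192.5443572998047), (3.3238282203674316, 49.31606674194336), 81.70539855957031) 448 [0.5834 0.1925 0.1353]
```

View pics/w9c.png

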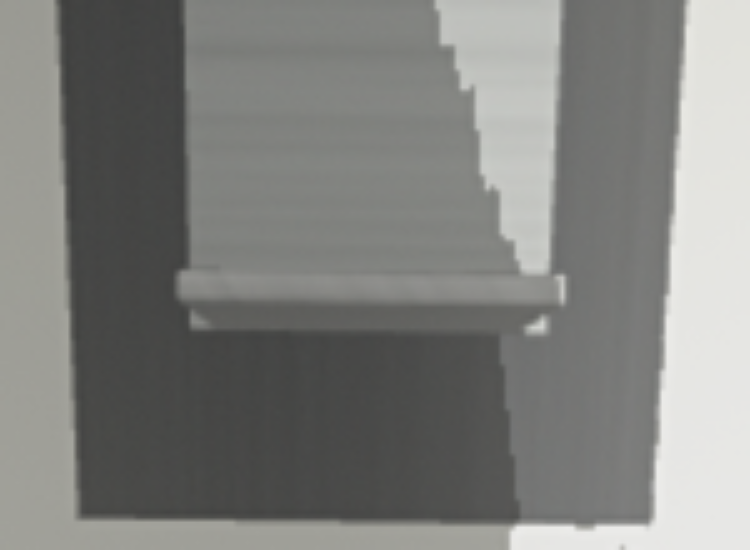

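```bash
python3 -c "
from h import *
rel((.5872,.2145,.2),-8.35)"
```

```text
clock 14.5 pos [0.5673 0.0927 0.2142] yawY -8.35 grip 59.501742828987304
shift [0.4115 0.0069 0.0471] turn [-0.0013  0.0002 -0.    ] q6 now 100.3
```

```bash
python3 -m inch '[[0.05,0,0.01,0,0,0,50],[0.13,0,0.02,0,0,0,50],[0.22,0.007,0.03,0,0,0,50],[0.3,0.007,0.04,0,0,0,50],[0.37,0.007,0.045,0,0,0,50],[0.4,0.007,0.047,0,0,0,50],[0.411,0.007,0.047,0,0,0,50],[0.411,0.007,0.047,0,0,0,50],[0.411,0.007,0.047,0,0,0,50]]'; python3 - <<'E'
from h import *
import cv2
rel((.5872,.2145,.125),-8.35)
ci=camera_info("wrist");p,d=camera("wrist");cv2.imwrite("pics/w10.png",p[:,:,::-1]);np.savez("pics/w10.npz",d=d,K=ci["mtx"],P=ci["pose"],s=state()["position"])
C=cloud("wrist",d,ci)
top=C[:,200:440].reshape(-1,3);m=(top[:,2]>.127)&(top[:,2]<.143)
print(m.sum(),top[m].min(0),top[m].max(0))
p,d=camera("side");cv2.imwrite("pics/s10.png",cv2.resize(p[90:240,180:380,::-1],None,fx=4,fy=4))
E
```

```text
clock: 15.25
position: [0.5872, 0.2133, 0.2]
eef_rot: [0.757, 0.653, -0.001, -0.001]
ft_force: [-0.1, -0.0, -3.8]
grip_width: 0.692
clock 15.25 pos [0.5872 0.2133 0.2   ] yawY -8.4 grip 59.062064853342704
shift [0.0044 0.0002 0.2501] turn [-0.0014  0.0005 -0.0004] q6 now 111.7
605 [0.5669 0.2321 0.1271] [0.616  0.2433 0.1373]
```

View pics/w10.png

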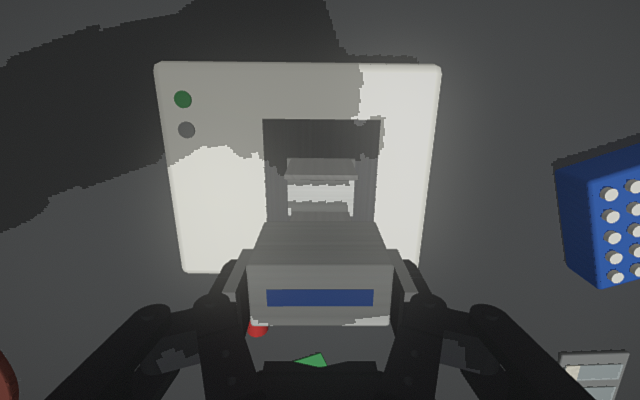

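View pics/s10.png

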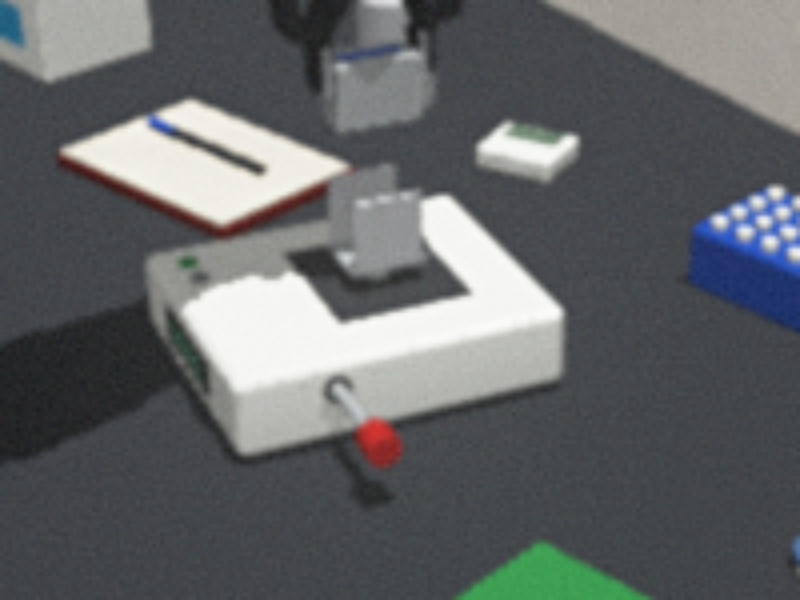

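```bash
python3 - <<'E'
from h import *
import cv2
f=np.load("pics/w10.npz");ci=dict(mtx=f["K"],pose=f["P"]);C=cloud("wrist",f["d"],ci)
top=C[:,200:440].reshape(-1,3);m=(top[:,2]>.132)&(top[:,2]<.14)
r=cv2.minAreaRect((top[m,:2]*1000).astype(np.float32));print(r,m.sum(),np.median(top[m],0))
q=C[215:225,290:350,:];print(C[120:225:5,320])
b=C[255:330,240:400].reshape(-1,3); zt=np.median(b[:,2]);m=abs(b[:,2]-zt)<.004
print("w",cv2.minAreaRect((b[m,:2]*1000).astype(np.float32)),zt)
print(onplane("wrist",[(286,178),(357,178),(288,172),(357,172)],.135,ci))
i=cv2.imread("pics/w10.png");cv2.imwrite("pics/w10c.png",cv2.resize(i[110:230,250:400],None,fx=5,fy=5))
E
```

```text
((591.397705078125, 237.8703155517578), (4.4779582023620605, 49.2764778137207), 80.48748016357422) 483 [0.5911 0.2382 0.1351]
[[0.5954 0.2685 0.0675]
 [0.5948 0.2644 0.0673]
 [0.5942 0.2601 0.0656]
 [0.5936 0.2561 0.0674]
 [0.5929 0.2517 0.0664]
 [0.5923 0.2474 0.0662]
 [0.5917 0.2433 0.0673]
 [0.5911 0.2389 0.067 ]
 [0.5912 0.2398 0.0914]
 [0.5912 0.2397 0.1085]
 [0.5912 0.2396 0.1234]
 [0.5912 0.2392 0.1353]
 [0.5886 0.2217 0.0856]
 [0.5879 0.2173 0.0852]
 [0.5873 0.2129 0.0851]
 [0.5866 0.2084 0.0849]
 [0.586  0.2043 0.0857]
 [0.5854 0.2    0.0862]
 [0.5847 0.1954 0.0862]
 [0.5845 0.1939 0.0939]
 [0.5846 0.1943 0.1055]]
w ((587.2265014648438, 213.30776977539062), (31.500028610229492, 65.56029510498047), 81.9909439086914) 0.23088585264207084
[[0.5682 0.2404 0.135 ]
 [0.6155 0.2334 0.135 ]
 [0.5703 0.2443 0.135 ]
 [0.616  0.2376 0.135 ]]
```

View pics/w10c.png

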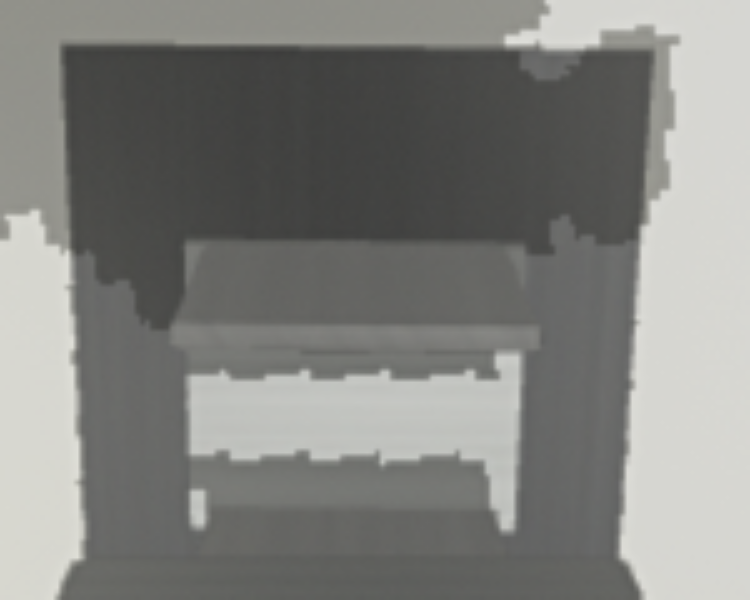

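```bash
python3 -m inch '[[0.0065,0.001,0.02,0,0,0,50],[0.0065,0.001,0.06,0,0,0,50],[0.0065,0.001,0.1,0,0,0,50],[0.0065,0.001,0.12,0,0,0,50],[0.0065,0.001,0.12,0,0,0,50],[0.0065,0.001,0.12,0,0,0,50]]'; python3 - <<'E'
from h import *
import cv2
print(state()["ft_force"])
rel((.5877,.2152,.105),-8.35)
ci=camera_info("wrist");p,d=camera("wrist");cv2.imwrite("pics/w11.png",p[:,:,::-1])
C=cloud("wrist",d,ci)
top=C[:,200:440].reshape(-1,3);m=(top[:,2]>.132)&(top[:,2]<.14)
print(cv2.minAreaRect((top[m,:2]*1000).astype(np.float32)))
b=C[255:330,240:400].reshape(-1,3); zt=np.median(b[:,2]);m=abs(b[:,2]-zt)<.004
print("w",cv2.minAreaRect((b[m,:2]*1000).astype(np.float32)),zt)
E
```

```text
clock: 15.85
position: [0.5876, 0.2147, 0.1641]
eef_rot: [0.757, 0.653, -0.001, -0.001]
ft_force: [-0.1, -0.5, -3.2]
grip_width: 0.696
[-0.1109 -0.5198 -3.1769]
clock 15.85 pos [0.5876 0.2147 0.1641] yawY -8.45 grip 59.44526411010292
shift [0.002  0.0006 0.1971] turn [-0.0015  0.0005 -0.0008] q6 now 111.8
((591.4814453125, 237.79783630371094), (4.640442371368408, 49.740177154541016), 81.62213897705078)
w ((587.50537109375, 214.68663024902344), (31.517948150634766, 65.4732437133789), 80.93875885009766) 0.19500473502456792
```

View pics/w11.png

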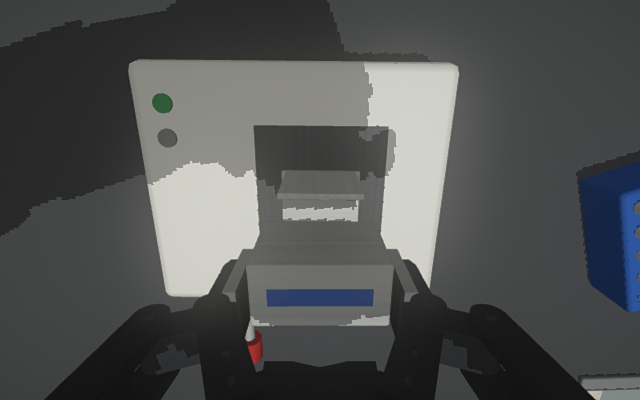

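```bash
python3 -m inch '[[0.001,0,0.03,0,0,0,50],[0.001,0,0.06,0,0,0,50],[0.001,0,0.09,0,0,0,50],[0.001,0,0.12,0,0,0,50],[0.001,0,0.15,0,0,0,50],[0.001,0,0.175,0,0,0,50],[0.001,0,0.19,0,0,0,50],[0.001,0,0.198,0,0,0,50],[0.001,0,0.198,0,0,0,50],[0.001,0,0.198,0,0,0,50]]'
```

```text
clock: 16.73
position: [0.5881, 0.2152, 0.1054]
eef_rot: [0.757, 0.653, -0.001, -0.001]
ft_force: [0.8, -0.0, -3.1]
grip_width: 0.696
```

```bash
python3 -m inch '[[0,0,0.006,0,0,0,50],[0,0,0.012,0,0,0,50],[0,0,0.018,0,0,0,50],[0,0,0.018,0,0,0,50],[0,0,0.018,0,0,0,50]]';python3 -m inch '[[0,0,0.004,0,0,0,50],[0,0,0.008,0,0,0,50],[0,0,0.008,0,0,0,50],[0,0,0.008,0,0,0,50]]'
```

```text
clock: 17.15
position: [0.5881, 0.2152, 0.1]
eef_rot: [0.757, 0.653, -0.001, -0.001]
ft_force: [-0.6, 0.2, -2.7]
grip_width: 0.693
clock: 17.48
position: [0.5882, 0.2152, 0.0977]
eef_rot: [0.757, 0.653, -0.001, -0.001]
ft_force: [-0.4, -0.3, -0.1]
grip_width: 0.693
```

```bash
python3 -m inch '[[0,0,0.003,0,0,0,50],[0,0,0.005,0,0,0,50],[0,0,0.005,0,0,0,50],[0,0,0.005,0,0,0,50]]'; python3 - <<'E'
from h import *
import cv2
print(state()["ft_force"])
ci=camera_info("wrist");p,d=camera("wrist");cv2.imwrite("pics/w12.png",p[:,:,::-1])
C=cloud("wrist",d,ci)
b=C[255:330,240:400].reshape(-1,3); zt=np.median(b[:,2]);print("wtop",zt)
top=C[:250,270:370].reshape(-1,3);m=(top[:,2]>.12)&(top[:,2]<.145);print(m.sum(),np.percentile(top[m,2],[50,80,95]))
p,d=camera("side");cv2.imwrite("pics/s12.png",cv2.resize(p[90:240,180:380,::-1],None,fx=4,fy=4))
E
```

```text
clock: 17.82
position: [0.5882, 0.2152, 0.0963]
eef_rot: [0.757, 0.653, -0.001, -0.0]
ft_force: [-0.8, -0.0, 0.2]
grip_width: 0.691
[-0.7761 -0.0104  0.2471]
wtop 0.12724622228926563
1475 [0.1265 0.1301 0.1313]
```

View pics/w12.png

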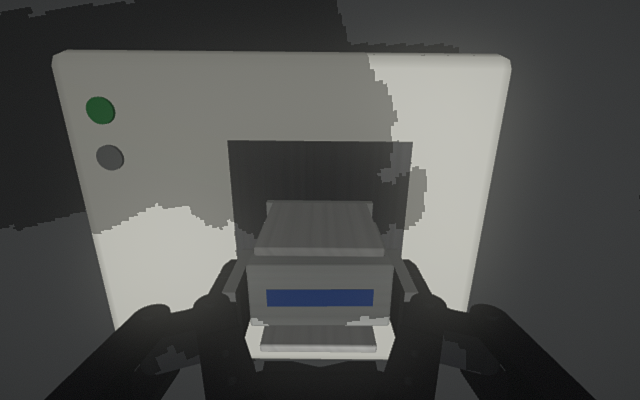

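View pics/s12.png

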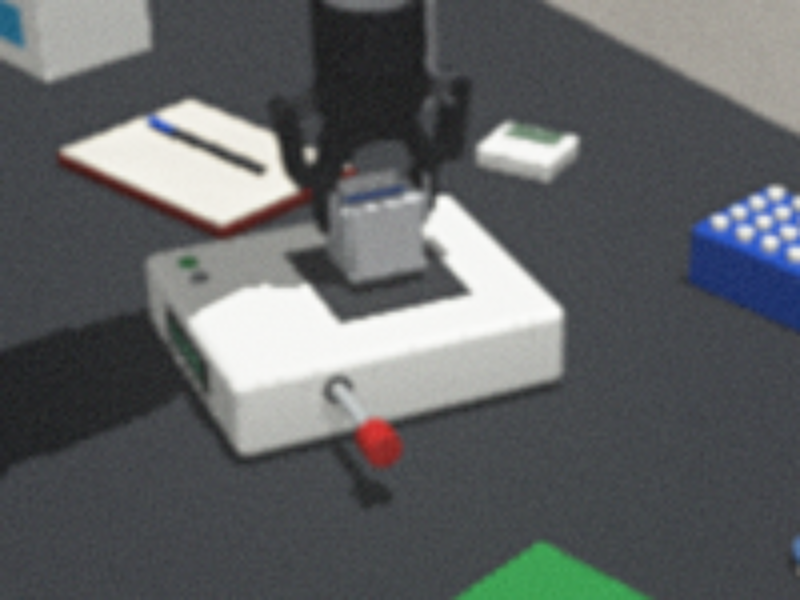

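The weight is centred between the flanks, the spring carries it (about 0 N on the tool) and the flanks are about 4 mm down. Releasing.

```bash
python3 -m inch '[[0,0,0,0,0,0,62],[0,0,0,0,0,0,65],[0,0,0,0,0,0,70],[0,0,0,0,0,0,76],[0,0,0,0,0,0,82],[0,0,0,0,0,0,84],[0,0,0,0,0,0,84],[0,0,0,0,0,0,84]]'; python3 -m inch '[[0,0,-0.03,0,0,0,84],[0,0,-0.08,0,0,0,84],[0,0,-0.16,0,0,0,84],[0,0,-0.26,0,0,0,84],[0,0,-0.36,0,0,0,84],[0,0,-0.42,0,0,0,84],[-0.05,0,-0.42,0,0,0,84],[-0.14,0,-0.42,0,0,0,84],[-0.2,0,-0.42,0,0,0,84],[-0.2,0,-0.42,0,0,0,84],[-0.2,0,-0.42,0,0,0,84]]'; python3 - <<'E'
from h import *
import cv2
ci=camera_info("wrist");p,d=camera("wrist");cv2.imwrite("pics/w13.png",p[:,:,::-1])
np.savez("pics/w13.npz",d=d,K=ci["mtx"],P=ci["pose"])
p,d=camera("side");cv2.imwrite("pics/s13.png",p[:,:,::-1])
E
```

```text
clock: 18.58
position: [0.5882, 0.2152, 0.0963]
eef_rot: [0.757, 0.653, -0.001, -0.0]
ft_force: [0.2, -0.2, -0.1]
grip_width: 0.985
clock: 19.5
position: [0.5794, 0.1549, 0.2225]
eef_rot: [0.758, 0.652, -0.001, -0.001]
ft_force: [0.2, -0.3, -0.1]
grip_width: 0.988
```

View pics/w13.png

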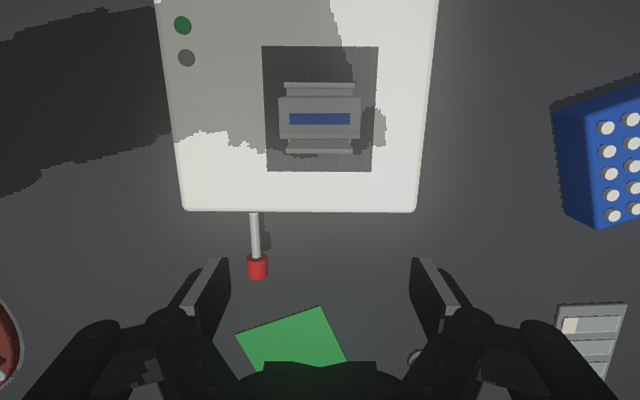

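View pics/s13.png

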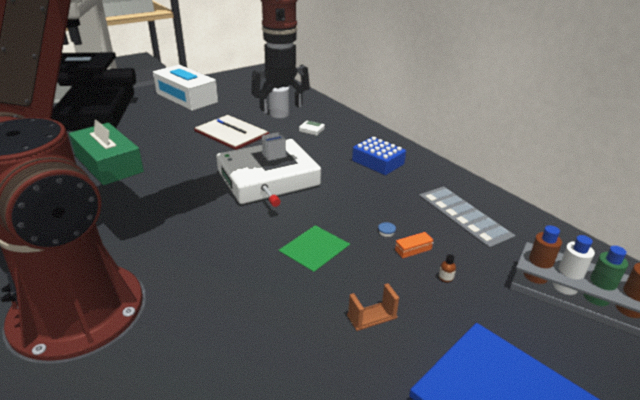

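```bash
python3 - <<'E'
from h import *
import cv2
f=np.load("pics/w13.npz");ci=dict(mtx=f["K"],pose=f["P"]);C=cloud("wrist",f["d"],ci)
b=C[95:138,282:360].reshape(-1,3);m=abs(b[:,2]-np.median(b[:,2]))<.002
print("w",cv2.minAreaRect((b[m,:2]*1000).astype(np.float32)),np.median(b[:,2]),b[m,2].std())
for r0,r1 in((78,97),(140,157)):
    t=C[r0:r1,283:357].reshape(-1,3);m=(t[:,2]>.1285)&(t[:,2]<.136);print(cv2.minAreaRect((t[m,:2]*1000).astype(np.float32)),np.median(t[m],0),m.sum())
print("knob",onplane("wrist",[(257,256),(257,264)],.057,ci))
p=cv2.imread("pics/w13.png");cv2.imwrite("pics/w13c.png",cv2.resize(p[195:290,210:310],None,fx=6,fy=6,interpolation=2))
E
```

```text
w ((589.072998046875, 215.27685546875), (28.560028076171875, 57.0139045715332), 81.50609588623047) 0.12733891494851032 0.0006992002676130075
((591.3390502929688, 237.50692749023438), (3.946043014526367, 50.07255935668945), 81.44380950927734) [0.592  0.2377 0.1311] 443
((584.1295776367188, 192.21766662597656), (4.377458572387695, 49.61764144897461), 81.09820556640625) [0.5841 0.1923 0.1311] 401
knob [[0.4985 0.0744 0.057 ]
 [0.4965 0.0647 0.057 ]]
```

View pics/w13c.png

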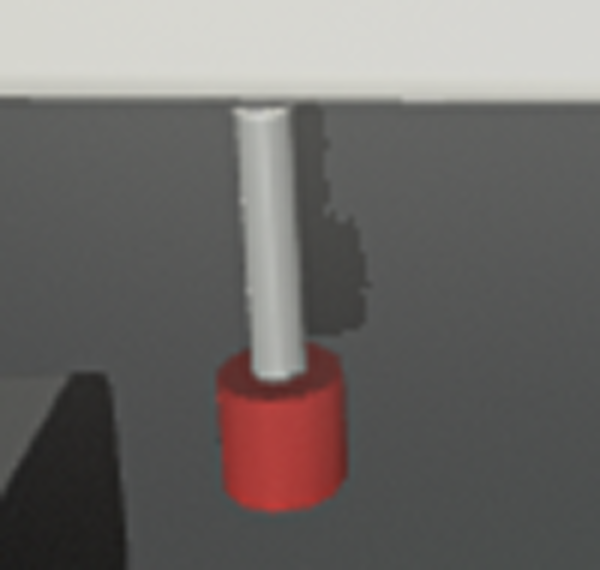

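```bash
python3 -c "
from bench import *
print(state()['clock'],abs(state()['qvel']).max()); print(job_done())"
```

```text
19.6 0.01204394755125543
the job is handed in; nothing more can be done
None
```

The job is handed in at 19.6 s of the 72 s allowed; it reports no verdict, so these are my own last checks.

**What I did:** I gripped the red knob, pulled the rod about 14 mm to its middle click and let go. I then lifted the weight out of the caddy across its width and stood it on the mat. There I let go, re-gripped it by its ends, lowered it between the flanks until the pan's spring carried it, and released.

**Last checks:**
- **Weight:** it stands upright, about 1.4 mm from the pan's centre.
- **Pan:** about 4 mm down, judged from the flank tops at 0.131 m against 0.135 m empty.
- **Rod:** the white ring is just clear of the housing and no yellow ring shows, so it is on the middle click.
- **Bystanders:** the bottle, slide box and dish look unmoved in the side view; I did not measure them.
- **Arm:** it is clear of everything, with the force on the tool near zero.

No check failed. The top and wrist cameras disagreed by about 2 mm on the pan's centre, and I used the wrist value because it read the pan and the held weight together.

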